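# Set the espresso control box for a rinse and a shot

### The arm

A 6-joint arm with a two-finger parallel gripper is mounted at the origin on the work surface. World frame = base frame: x ahead of the robot, y to its left, z up, the work surface at z = 0. Lengths are in mm, angles in rad, forces in N, time in s.
With the tool pointing down it reaches from about 350 to 775 mm from the base axis. Payload 7.3 kg.
Tool frame: the origin (TCP) lies midway between the tips of the shut fingers; the grasp point (between the pads) lies 19 mm behind it (bot.tcp_to_grasp is the distance from the TCP to the grasp point, in mm); z points along the fingers, y is the line along which they close (so a half turn about z gives the same grasp; the last joint's range is limited). The gripper opens to 92 mm and grips with 3 to 60 N. Pads are 19 mm wide; open, the fingers measure 130 mm over their backs; the gripper's body (75 mm by 190 mm) begins 47 mm behind the grasp point.
Start: joints at [1.122, 0.342, 1.524, -0, 1.275, -0.146], TCP at [156.537, 501.14, 226.741] pointing down, gripper open.
Joint ranges: [-2.53, 2.53], [-0.77, 2.02], [0.04, 2.7], [-1, 4.14], [0.28, 2.66], [-3.11, 3.11]. Speed limits (rad/s): [2.57, 2.57, 3.14, 3.14, 3.14, 3.14].

### API

Orientations are given as [roll, pitch, yaw] about the fixed x, y, z axes, in that order (R = Rz(yaw) Ry(pitch) Rx(roll)).
In Python, from plant import bot, viewer gives the robot as it stands. The module is installed in compiled form; this text tells all that it offers.
- The arm moves only by the shell command python3 -m handwheel 'ROWS'. ROWS is text: rows parted by semicolons, each of 7 numbers parted by spaces: the shift along the tool's x, y, z scaled (see below), then the turn, a rotation vector about the tool's x, y, z scaled (see below), then the opening, from -1 (shut) to 1 (fully open), so that 0 is half open. In form: tx ty tz rx ry rz gripper; .... A call has 1 to 8 rows; each row is the pose to reach, as a shift and turn from the pose commanded when the call began, along the tool's axes at that moment, turning the shorter way round; what a row does not reach only later rows make up. The controller multiplies each number of a shift by 10 cm and each number of a turn by pi rad. A row lasts 1/12 s, in which the tool goes at most 41.7 mm and 7.16 degrees, less where a joint would pass 70% of its speed; a pose out of reach is approached as far as the arm can. A call with a number of a shift or a turn outside -1 to 1 is refused whole. A call with a gripper value outside its range is refused whole. The fingers move at their own pace and stop on an object; the grip force is fixed at half the most. Time passes only in rows, so rows that repeat a pose let the fingers close. It gives the time, the measured TCP pose, the force, the opening and the grip force at its end, in the units of the state.
- bot.get_obs(): the state, without advancing time (a new reading comes with each control period).
- viewer.capture(name): name is "scene" or "top" or "wrist"; returns a dict with "frame" (420x560x3 uint8, red, green, blue), "fov_y" (degrees; the focal length in pixels is half the picture's height over the tangent of half this angle, whatever the lens; pixels are square), "cx", "cy" (the principal point, pixels), "T" (4x4, takes a point from camera to world coordinates). Camera axes: x right, y down, z forward; pixel columns grow to the right and rows downward; lengths in mm; the calibration is good to about 2 mm. A picture is of the moment at which its call begins. There is no depth.
- bot.close_job(): hands the job in; it is judged then, once.
Trained networks look in a picture, given as the dict that the camera call returned (one of the last four; its "shot" number tells which), for a name from the list of things; names that differ only in an ending like _2 or _b are one class to them, and where a whole thing is asked for, a point or a joint stands for the part that bears it (a point fixed in the world has none). Each returns a list of dicts, best first, with "score" (0 to 1); they miss things now and then, are a little off and sometimes report something else, mostly with a low value. They report only what shows in the picture. A call takes as long as a camera call.
- viewer.recognise(target, picture): "centre" ([column, row] in pixels, amid what is visible of it).
- viewer.cut_out(target, picture): "pixels" (420x560 bool, what is visible of it) and "centre" ([column, row] in pixels, amid what is visible of it).
The state is a dict: "time": time; "joint_positions": joint angles; "dq": joint speeds; "tau": joint torques, N m; "tool_pos": TCP position; "tcp_rot": TCP orientation; "contact_force": force on the tool from outside, world axes, zero at the start; "moment": the same for the moment, N m; "grip_width": finger opening in mm; "finger_force": force on a finger pad.
Only numpy, scipy, OpenCV 4.12 (cv2) and the standard library are available. Lean on these libraries where they do the work, as an engineer would, in place of code of your own. Each camera call takes 0.05 s, during which the arm holds its last target. There are 200 camera calls.

### The job

Set the espresso control box for the first shot of the day, in this order: switch it on by pushing the raised end of its black rocker right down, then press the blue rinse key right down, then the green shot key right down (each stays down by itself). Each needs only a push from above with the tips of the closed fingers: lift nothing, do not press the red and white keys, and leave the cup, shaker, spoons and everything else standing where they are.

Things in the scene. Friction and masses are not known exactly. Their poses are not given: they have to be found in the camera images.
- console: low aluminium and dark steel control box, fixed to the counter: 140 mm (its x) by 236 mm (its y) by 50 mm high. Origin at the centre of its underside, z up; yaw varies. On its flat top: a black rocker on its +y side (68 mm from the centre) and, in a 2 x 2 block on its other half, four round keys, 62 to 64 mm apart, whose colours change places from start to start.
- rocker (a joint): angle of the black rocker switch (rad): 0 = off (it starts between 0 and 0.04), 0.34 = fully on, at its stop. It is a V of two flat 34 mm long, 28 mm wide halves, hinged between them, the hinge line along the box's y and 3.5 mm above the box's top. At 0 the half towards the box's -x lies level and the half towards +x slopes up; at 0.34 the +x half lies level, its top 13.5 mm above the box's top. About 3 N on the raised end moves it; it stays where it is left.
- rocker_raised_end (a point): point on the top face of the raised half of the rocker (off), on its middle line, 22 mm out from the hinge, near a white bar; moves with the rocker and comes down about 7 mm when it is fully on. In the off position it is about 20 mm above the box's top.
- key_blue (a joint): travel of the blue key (m): 0 = up, 0.007 = fully down, at its stop; it starts up. About 3 N moves it, and it stays down when let go; nothing brings it up again.
- key_blue_top (a point): centre of the top face of the round blue key (press it second, after the rocker): 28 mm across, its top 16.5 mm above the top of the box when up, 9.5 mm when down. It moves straight down; the point moves with it.
- key_green (a joint): travel of the green key (m): 0 = up, 0.007 = fully down, at its stop; it starts up. About 3 N moves it, and it stays down when let go; nothing brings it up again.
- key_green_top (a point): centre of the top face of the round green key (press it last): 28 mm across, its top 16.5 mm above the top of the box when up, 9.5 mm when down. It moves straight down; the point moves with it.
- key_red (a joint): travel of the red key (m): 0 = up, 0.007 = fully down, at its stop; it starts up. About 3 N moves it, and it stays down when let go; nothing brings it up again.
- key_red_top (a point): centre of the top face of the round red key (not to be pressed): 28 mm across, its top 16.5 mm above the top of the box when up, 9.5 mm when down. It moves straight down; the point moves with it.
- key_white (a joint): travel of the white key (m): 0 = up, 0.007 = fully down, at its stop; it starts up. About 3 N moves it, and it stays down when let go; nothing brings it up again.
- key_white_top (a point): centre of the top face of the round white key (not to be pressed): 28 mm across, its top 16.5 mm above the top of the box when up, 9.5 mm when down. It moves straight down; the point moves with it.
- cup: red ceramic cup, 86 mm across, 62 mm high, with a handle, standing loose beside the rocker end of the box; bystander. Origin at the centre of its underside.
- shaker: glass cocoa shaker with a domed steel cap, 68 mm across, 118 mm high, loose, beside the key end of the box; bystander. Origin at the centre of its underside.
- spoon0: brass espresso spoon, about 115 mm long, 4 mm thick, number 1 from below in a loose stack of three beyond the box; bystander. Origin under its middle.
- spoon1: brass espresso spoon, about 115 mm long, 4 mm thick, number 2 from below in a loose stack of three beyond the box; bystander. Origin under its middle.
- spoon2: brass espresso spoon, about 115 mm long, 4 mm thick, number 3 from below in a loose stack of three beyond the box; bystander. Origin under its middle.
- pitcher: steel milk pitcher, 90 mm across, 95 mm high, loose, to the robot's right; bystander. Origin at the centre of its underside.
- tamper: steel tamper with a wooden grip, 58 mm across, 87 mm high, loose, at the robot's right, beyond the pitcher; bystander. Origin at the centre of its underside.
- knock_box: aluminium knock box, 160 x 160 x 120 mm, fixed, at the robot's left; bystander. Origin at the centre of its underside.
- knock_lid (a joint): angle of the steel lid of the knock box (rad): 0 = shut, as it starts; bystander.

How it is judged:
By the outcome, as a careful person would: the job done as asked, in the order asked, and still so for the second after the job is handed in, with the robot touching nothing.
It also fails if it takes over 45 s, if anything falls off the work surface, if the arm or the gripper's body presses on something with over 40 N, if the wrist force passes 120 N, or if a joint passes its speed limit or range.

## Working session

There is one attempt and no reset: what is moved stays moved. The work goes in short steps, Python scripts to look and compute and a shell command to move; the robot and the scene stay as the last step left them, time stands still between calls to the robot, and variables do not carry over. Pictures are saved under pics/ and viewed, at most 10 in all, crops included, and the job is handed in when it is done.

```bash
mkdir -p pics; cat > h.py <<'E'
import numpy as np, cv2
from plant import bot, viewer
def ray(p,c):
    f=p["frame"].shape[0]/2/np.tan(np.radians(p["fov_y"])/2); T=np.array(p["T"])
    d=T[:3,:3]@np.array([(c[0]-p["cx"])/f,(c[1]-p["cy"])/f,1.]); return T[:3,3],d
def onz(p,c,z):
    o,d=ray(p,c); return o+d*(z-o[2])/d[2]
def save(p,n): cv2.imwrite("pics/"+n,p["frame"][:,:,::-1])
E
python3 - <<'E'
from h import *
np.set_printoptions(precision=1,suppress=True)
o=bot.get_obs();print(o["time"],o["tool_pos"],o["tcp_rot"],o["contact_force"])
ims=[]
for n in("top","scene"):
    p=viewer.capture(n);save(p,n+"0.png")
    for t,z in(("rocker_raised_end",70),("key_blue_top",66.5),("key_green_top",66.5),("key_red_top",66.5),("key_white_top",66.5),("console",40)):
        for r in viewer.recognise(t,p)[:2]: print(n,t,round(r["score"],2),np.array(r["centre"]),onz(p,r["centre"],z))
E
```

```text
0.0 [156.4 500.8 226. ] [-3.1 -0.   2.8] [-0.2  0.9  0.4]
top rocker_raised_end 0.63 [246.9 242.9] [507.8  81.7  70. ]
top key_blue_top 0.53 [269.6 227.6] [554.3  14.1  66.5]
top key_white_top 0.49 [288.7 221.7] [572.5 -43.3  66.5]
top console 0.83 [271.3 238.6] [521.4   9.4  40. ]
top console 0.62 [288.4 222.7] [570.7 -42.9  40. ]
scene rocker_raised_end 0.54 [313.8 192.5] [504.8  79.2  70. ]
scene key_blue_top 0.4 [290.2 205.1] [557.4  13.5  66.5]
scene key_green_top 0.55 [268.4 192.8] [521.7 -58.   66.5]
scene key_red_top 0.45 [286.1 191.5] [509.8  -5.1  66.5]
scene key_white_top 0.43 [269.8 208.9] [578.8 -45.1  66.5]
scene console 0.92 [295.1 207.2] [545.9  27.5  40. ]
scene console 0.74 [289.2 190.4] [486.    1.8  40. ]
```

View pics/top0.png

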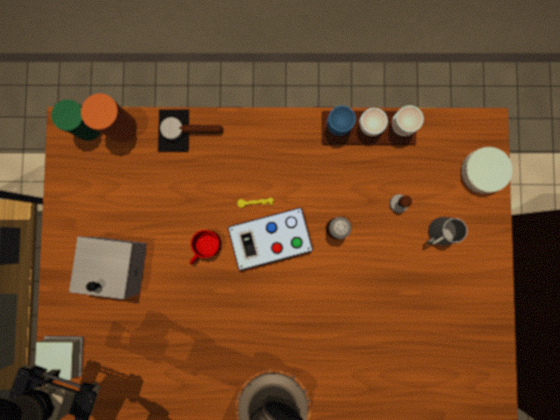

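View pics/scene0.png

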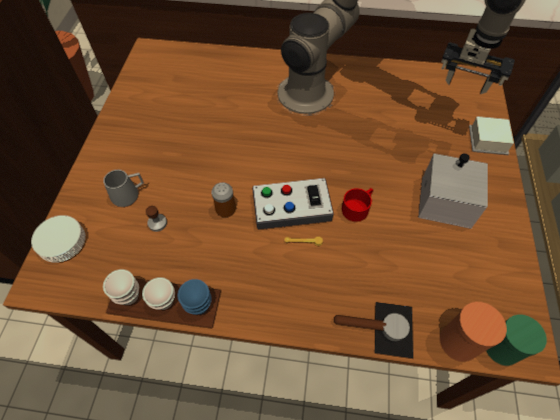

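The top view shows the box at about (270,238), turned about 0.25 rad. The rocker is at (248,245), blue at (271,228), white at (291,222), red at (277,248) and green at (297,243). The shaker stands at (340,228) and the cup at (206,243). The scene view agrees. I'll move over the box now.

```bash
A='-0.38 -0.26 0 0 0 0 -1;-0.76 -0.52 0 0 0 0 -1;-0.88 -0.62 0 0 0 0 -1;-0.88 -0.62 0 0 0 0 -1'; python3 -m handwheel '-0.38 -0.26 0 0 0 0 -1;-0.76 -0.52 0 0 0 0 -1;-0.88 -0.62 0 0 0 0 -1;-0.88 -0.62 0 0 0 0 -1'
python3 -m handwheel '-0.88 -0.62 0 0 0 0 -1;-0.88 -0.62 0 0 0 0 -1;-0.88 -0.62 0 0 0 0 -1;-0.88 -0.62 0 0 0 0 -1'
```

```text
time: 1.03
tool_pos: [224.0, 412.7, 226.8]
tcp_rot: [-3.14, 0.001, 2.836]
contact_force: [-0.2, 0.2, -0.5]
grip_width: 70.2
finger_force: 0.0
time: 1.37
tool_pos: [289.6, 327.9, 226.9]
tcp_rot: [-3.141, 0.001, 2.835]
contact_force: [0.5, 0.0, 0.6]
grip_width: 43.0
finger_force: 0.0
```

```bash
python3 -m handwheel '-0.88 -0.62 0 0 0 0 -1;-0.88 -0.62 0 0 0 0 -1;-0.88 -0.62 0 0 0 0 -1;-0.88 -0.62 0 0 0 0 -1'
python3 -m handwheel '-0.88 -0.62 0 0 0 0 -1;-0.88 -0.62 0 0 0 0 -1;-0.88 -0.62 0 0 0 0 -1;-0.88 -0.62 0 0 0 0 -1'
python3 -m handwheel '-0.88 -0.62 0 0 0 0.31 -1;-0.88 -0.62 0 0 0 0.31 -1;-0.88 -0.62 0 0 0 0.31 -1;-0.88 -0.62 0 0 0 0.31 -1;-0.88 -0.62 0 0 0 0.31 -1;-0.88 -0.62 0 0 0 0.31 -1;-0.88 -0.62 0 0 0 0.31 -1;-0.88 -0.62 0 0 0 0.31 -1'
cat > m.py <<'E'
from h import *
import sys
np.set_printoptions(precision=1,suppress=True)
o=bot.get_obs();print(o["time"],o["tool_pos"],np.round(o["tcp_rot"],3),o["contact_force"],np.round(o["joint_positions"],2))
p=viewer.capture("wrist")
cv2.imwrite("pics/"+sys.argv[1],cv2.resize(p["frame"][:,:,::-1],None,fx=1.4,fy=1.4))
for t,z in(("rocker_raised_end",70),("key_blue_top",66.5),("key_green_top",66.5),("key_red_top",66.5),("key_white_top",66.5)):
    for r in viewer.recognise(t,p)[:2]: print(t,round(r["score"],2),np.array(r["centre"]),onz(p,r["centre"],z))
E
python3 m.py w1.png
```

```text
time: 1.7
tool_pos: [355.3, 242.9, 226.9]
tcp_rot: [-3.142, 0.001, 2.835]
contact_force: [-0.9, 0.3, 0.9]
grip_width: 16.4
finger_force: 0.0
time: 2.03
tool_pos: [421.1, 157.6, 226.8]
tcp_rot: [3.141, 0.002, 2.836]
contact_force: [-0.5, 0.1, -0.4]
grip_width: 0.5
finger_force: 0.0
time: 2.7
tool_pos: [483.9, 75.7, 226.7]
tcp_rot: [-3.142, -0.001, 1.859]
contact_force: [-0.2, 1.0, 0.9]
grip_width: 0.7
finger_force: 0.0
2.7 [483.9  75.7 226.7] [-3.1 -0.   1.9] [-0.2  1.   0.9] [-0.   0.3  1.6  0.   1.2 -0.3]
rocker_raised_end 0.65 [302.6 194.6] [504.2  81.8  70. ]
```

View pics/w1.png

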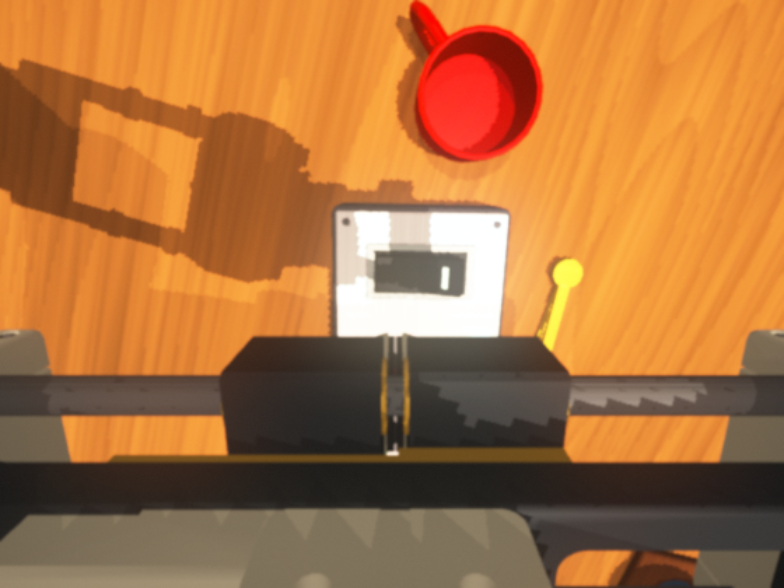

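The wrist view shows the rocker at x 374–466, y 252–296 in the enlarged picture. Its white bar (raised end) is at (445,278), and the box's rocker-side corners are at (335,207) and (509,208). The tool is well aligned with the box. Next I'll compute the rocker target and then look at the keys from further back.

```bash
python3 - <<'E'
from h import *
np.set_printoptions(precision=3,suppress=True)
p=viewer.capture("wrist")
q=lambda u,v,z:onz(p,(u/1.4,v/1.4),z)
a,b=q(335,207,50),q(509,208,50)
print("corners",a,b,"w",np.linalg.norm(b-a),"yaw",np.arctan2(*(b-a)[[1,0]]))
yaw=np.arctan2(*(b-a)[[1,0]]);ex=np.array([np.cos(yaw),np.sin(yaw)]);ey=np.array([-ex[1],ex[0]])
c=(a+b)[:2]/2-118*ey;print("centre",c,"hinge",c+68*ey)
print("bar",q(445,278,70),"rel hinge",[(q(445,278,70)[:2]-c-68*ey)@e for e in(ex,ey)])
print("right end",q(466,274,72),(q(466,274,72)[:2]-c)@ex,"left",(q(374,274,60)[:2]-c)@ex)
c=viewer.cut_out("rocker_raised_end",p)[:1]
for r in c: m=r["pixels"];ys,xs=np.where(m);print(r["score"],xs.min()*1.4,xs.max()*1.4,ys.min()*1.4,ys.max()*1.4)
E
python3 -m handwheel '-0.4 0 0 0 0 0 -1;-0.8 0 0 0 0 0 -1;-1 0 0 0 0 0 -1;-1 0 0 0 0 0 -1'
python3 -m handwheel '-0.4 0.12 0 0 0 0 -1;-0.75 0.12 0 0 0 0 -1;-0.75 0.12 0 0 0 0 -1'
python3 m.py w2.png
```

```text
corners [426.973 105.658  50.   ] [553.429 143.587  50.   ] w 132.02177790272776 yaw 0.29140503578660004
centre [524.102  11.597] hinge [504.566  76.73 ]
bar [520.835  81.484  70.   ] rel hinge [np.float64(16.948968736398697), np.float64(-0.12069821816298365)]
right end [534.309  89.265  72.   ] 32.09036051083489 left -36.321061454998286
0.69 376.59999999999997 461.99999999999994 254.79999999999998 295.4
time: 3.43
tool_pos: [514.1, -25.2, 226.5]
tcp_rot: [3.141, 0.001, 1.862]
contact_force: [-0.7, -0.5, 0.3]
grip_width: 0.2
finger_force: 0.0
time: 3.68
tool_pos: [547.8, -94.3, 226.3]
tcp_rot: [3.141, 0.002, 1.862]
contact_force: [-0.0, -0.4, -0.3]
grip_width: 0.5
finger_force: 0.0
3.6833 [547.8 -94.3 226.3] [3.1 0.  1.9] [-0.  -0.4 -0.3] [-0.3  0.4  1.4 -0.   1.3 -0.6]
rocker_raised_end 0.85 [289.8  11.3] [506.2  68.3  70. ]
rocker_raised_end 0.44 [253.8 157.7] [509.8 -66.4  70. ]
key_blue_top 0.71 [320.8  96. ] [555.9   8.8  66.5]
key_green_top 0.92 [254.6 159. ] [510.7 -67.9  66.5]
key_red_top 0.84 [251.4  95.6] [491.6 -10.1  66.5]
key_red_top 0.74 [319.3  95.7] [554.4   8.6  66.5]
key_white_top 0.74 [316.9 162.3] [572.4 -52.9  66.5]
```

View pics/w2.png

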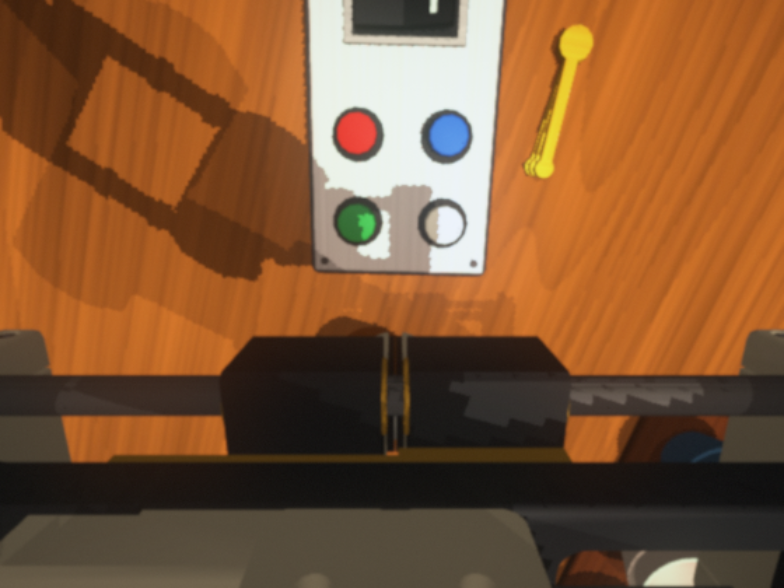

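Red is at (357,134), blue at (446,136), green at (357,221) and white at (443,223), matching the networks' reports. Now I'll go to the rocker's raised end.

```bash
python3 -m handwheel '0.4 0.08 0 0 0 0 -1;0.8 0.17 0 0 0 0 -1;0.88 0.17 0 0 0 0 -1;0.88 0.17 0 0 0 0 -1'
python3 -m handwheel '0.4 0.08 0.2 0 0 0 -1;0.8 0.17 0.5 0 0 0 -1;0.88 0.17 0.8 0 0 0 -1;0.88 0.17 1 0 0 0 -1;0.88 0.17 1 0 0 0 -1'
python3 m.py w3.png
```

```text
time: 4.32
tool_pos: [536.2, 2.6, 227.1]
tcp_rot: [3.141, -0.001, 1.87]
contact_force: [-0.4, -0.3, -0.8]
grip_width: 0.4
finger_force: 0.0
time: 4.73
tool_pos: [524.8, 88.8, 122.7]
tcp_rot: [-3.134, -0.002, 1.867]
contact_force: [-1.4, 0.1, -0.1]
grip_width: 0.2
finger_force: 0.0
4.7333 [524.8  88.8 122.7] [-3.1 -0.   1.9] [-1.4  0.1 -0.1] [ 0.   0.5  1.6 -0.   1.  -0.3]
rocker_raised_end 0.85 [249.6 225.4] [501.8  82.3  70. ]
```

View pics/w3.png

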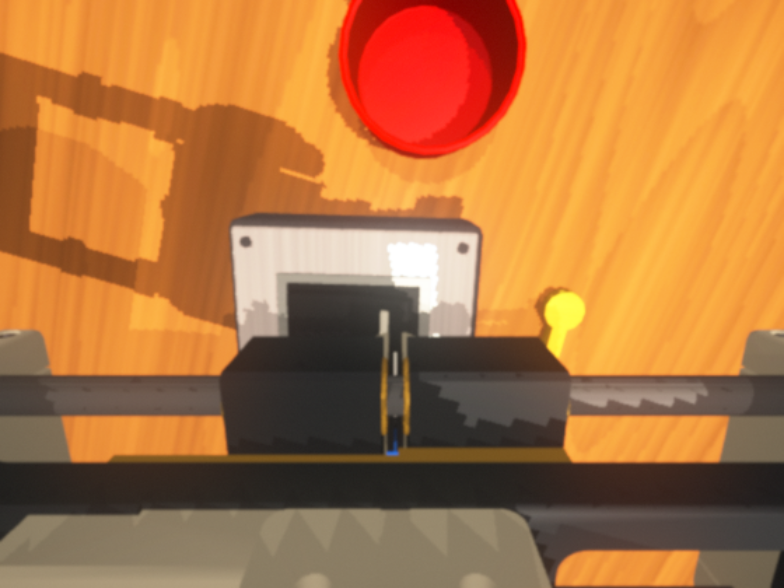

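Low over the rocker: it spans x 287–419 with its far edge at y ≈ 284, and the bar is at (384,320). A quick check of the offsets follows.

```bash
python3 - <<'E'
from h import *
np.set_printoptions(precision=1,suppress=True)
o=bot.get_obs();p=viewer.capture("wrist");y=o["tcp_rot"][2]
X=np.array([np.cos(y),np.sin(y)]);Y=np.array([np.sin(y),-np.cos(y)])
print(o["tool_pos"],o["tcp_rot"],o["time"])
for n,u,v,z in(("left edge",287,284,56),("right edge",419,290,73),("bar",384,320,70),("box far l",232,224,50),("box far r",481,230,50)):
    w=onz(p,(u/1.4,v/1.4),z);d=w[:2]-o["tool_pos"][:2];print(n,w,"toolx",d@X,"tooly",d@Y)
E
```

```text
[529.1  87.6 128.6] [3.1 0.  1.9] 5.0333
left edge [469.2  82.1  56. ] toolx 12.05685952701093 tooly -58.95995297578921
right edge [537.1 103.6  73. ] toolx 13.095301124181926 tooly 12.211451265153112
bar [524.8  82.1  70. ] toolx -3.999723673149232 tooly -5.769633178322844
box far l [432.2 104.3  50. ] toolx 44.02140053248305 tooly -88.01459348989825
box far r [562.3 140.1  50. ] toolx 40.71344083056323 tooly 46.88837380275757
```

The TCP sits about 25 mm out from the hinge and on its middle line, so I'll press.

```bash
python3 -m handwheel '0 0 0.25 0 0 0 -1;0 0 0.48 0 0 0 -1;0 0 0.53 0 0 0 -1;0 0 0.58 0 0 0 -1;0 0 0.61 0 0 0 -1;0 0 0.63 0 0 0 -1;0 0 0.63 0 0 0 -1;0 0 0.63 0 0 0 -1'
```

```text
time: 5.75
tool_pos: [528.6, 88.3, 64.6]
tcp_rot: [3.14, 0.001, 1.865]
contact_force: [2.1, -0.4, 3.8]
grip_width: 0.0
finger_force: 1.4
```

```bash
python3 -m handwheel '0 0 0.01 0 0 0 -1;0 0 0.02 0 0 0 -1;0 0 0.03 0 0 0 -1;0 0 0.03 0 0 0 -1'
```

```text
time: 6.08
tool_pos: [528.9, 88.4, 63.2]
tcp_rot: [3.138, 0.001, 1.865]
contact_force: [-3.0, 0.2, 17.9]
grip_width: 0.5
finger_force: 9.5
```

At the stop, with 18 N at z = 63.2. Now I'll lift and step back for a settled look at the keys.

```bash
python3 -m handwheel '0 0 -0.4 0 0 0 -1;0 0 -0.8 0 0 0 -1;-0.3 0 -0.9 0 0 0 -1;-0.7 0 -0.9 0 0 0 -1;-0.85 0 -0.9 0 0 0 -1'
python3 -m handwheel '-0.4 0 0 0 0 0 -1;-0.8 0 0 0 0 0 -1;-0.95 0 0 0 0 0 -1;-0.95 0 0 0 0 0 -1;-0.95 0 0 0 0 0 -1;-0.95 0 0 0 0 0 -1;-0.95 0 0 0 0 0 -1'
python3 m.py w4.png
```

```text
time: 6.5
tool_pos: [553.4, 3.8, 152.0]
tcp_rot: [3.14, 0.002, 1.864]
contact_force: [-1.1, -0.2, -0.9]
grip_width: 0.5
finger_force: 0.0
time: 7.08
tool_pos: [579.4, -82.4, 150.6]
tcp_rot: [-3.141, -0.001, 1.866]
contact_force: [-0.2, 0.2, -0.4]
grip_width: 0.6
finger_force: 0.0
7.0833 [579.4 -82.4 150.6] [-3.1 -0.   1.9] [-0.2  0.2 -0.4] [-0.3  0.5  1.5  0.   1.2 -0.6]
key_blue_top 0.73 [288.9  89.4] [556.3   9.9  66.5]
key_blue_top 0.38 [379.2  83.4] [618.1  33.   66.5]
key_green_top 0.97 [206.5 172.1] [512.5 -67.1  66.5]
key_red_top 0.64 [199.3  87.6] [493.1  -8.1  66.5]
key_red_top 0.49 [246.8 102.9] [529.2  -8.2  66.5]
key_white_top 0.61 [285.5 175.2] [572.5 -51.4  66.5]
```

View pics/w4.png

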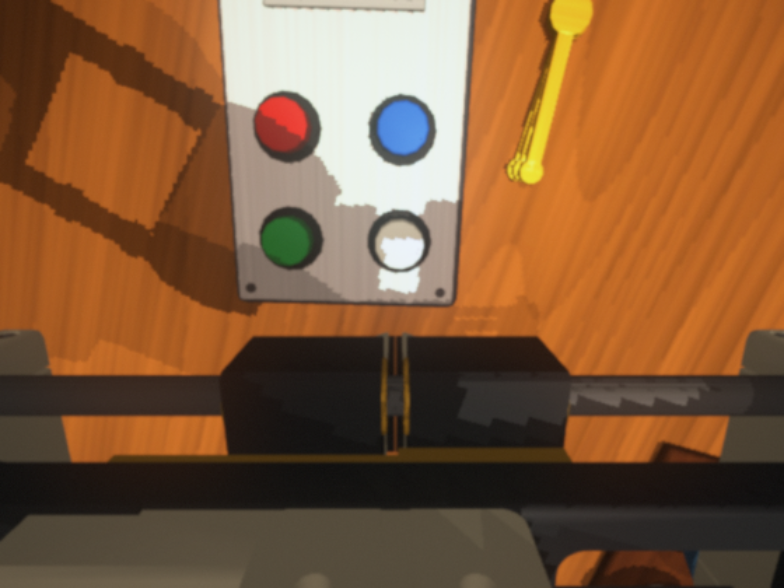

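The keys are confirmed: blue at (402,128), green at (289,239), with positions matching the earlier measurement. Now to blue.

```bash
python3 -m handwheel '0.4 0.02 0 0 0 0 -1;0.8 0.05 0 0 0 0 -1;0.95 0.05 0.2 0 0 0 -1;0.95 0.05 0.5 0 0 0 -1;0.95 0.05 0.7 0 0 0 -1;0.95 0.05 0.7 0 0 0 -1;0.95 0.05 0.7 0 0 0 -1;0.95 0.05 0.7 0 0 0 -1'
```

```text
time: 8.05
tool_pos: [558.2, 8.2, 82.0]
tcp_rot: [3.14, 0.001, 1.865]
contact_force: [-0.2, -0.2, -0.1]
grip_width: 0.4
finger_force: 0.0
```

```bash
python3 -m handwheel '0 0 0.1 0 0 0 -1;0 0 0.14 0 0 0 -1;0 0 0.17 0 0 0 -1;0 0 0.2 0 0 0 -1;0 0 0.22 0 0 0 -1;0 0 0.24 0 0 0 -1;0 0 0.24 0 0 0 -1'
```

```text
time: 8.63
tool_pos: [557.8, 8.1, 59.5]
tcp_rot: [3.14, 0.001, 1.865]
contact_force: [-6.4, -0.4, 21.5]
grip_width: 0.1
finger_force: 11.3
```

Blue is at its stop. Lift, and go to green.

```bash
python3 -m handwheel '0 0 -0.3 0 0 0 -1;0 0 -0.4 0 0 0 -1;-0.29 -0.32 -0.4 0 0 0 -1;-0.5 -0.55 -0.4 0 0 0 -1;-0.59 -0.65 -0.4 0 0 0 -1;-0.59 -0.65 -0.3 0 0 0 -1;-0.59 -0.65 -0.22 0 0 0 -1;-0.59 -0.65 -0.22 0 0 0 -1'
python3 -m handwheel '0 0 0 0 0 0 -1'
```

```text
time: 9.3
tool_pos: [511.3, -66.1, 76.7]
tcp_rot: [-3.139, -0.002, 1.865]
contact_force: [-0.7, 1.3, -0.0]
grip_width: 0.4
finger_force: 0.0
time: 9.38
tool_pos: [512.0, -65.9, 77.7]
tcp_rot: [-3.14, -0.001, 1.866]
contact_force: [-0.2, 0.2, 1.1]
grip_width: 0.4
finger_force: 0.0
```

```bash
python3 -m handwheel '0 0 0.08 0 0 0 -1;0 0 0.12 0 0 0 -1;0 0 0.15 0 0 0 -1;0 0 0.18 0 0 0 -1;0 0 0.2 0 0 0 -1;0 0 0.22 0 0 0 -1;0 0 0.22 0 0 0 -1'
```

```text
time: 9.97
tool_pos: [512.7, -66.4, 59.5]
tcp_rot: [3.14, 0.001, 1.865]
contact_force: [-7.1, 4.7, 26.8]
grip_width: 0.3
finger_force: 13.5
```

Green is at its stop too. Now I'll lift straight up, back away and check.

```bash
python3 -m handwheel '0 0 -0.3 0 0 0 -1;0 0 -0.7 0 0 0 -1;0 0 -1 0 0 0 -1;0 0 -1 0 0 0 -1'
python3 -m handwheel '-0.4 0.2 -0.2 0 0 0 -1;-0.7 0.3 -0.3 0 0 0 -1;-0.7 0.3 -0.3 0 0 0 -1;-0.7 0.3 -0.3 0 0 0 -1;-0.7 0.3 -0.3 0 0 0 -1;-0.7 0.3 -0.3 0 0 0 -1'
python3 m.py w5.png; python3 - <<'E'
from h import *
p=viewer.capture("scene");cv2.imwrite("pics/s5.png",cv2.resize(p["frame"][150:270,180:400,::-1],None,fx=3.5,fy=3.5,interpolation=cv2.INTER_CUBIC))
E
```

```text
time: 10.3
tool_pos: [515.3, -67.8, 162.6]
tcp_rot: [3.133, 0.006, 1.865]
contact_force: [1.2, 0.6, -0.8]
grip_width: 0.2
finger_force: 0.0
time: 10.8
tool_pos: [560.1, -124.3, 185.6]
tcp_rot: [-3.14, -0.002, 1.865]
contact_force: [-0.3, 0.3, -0.3]
grip_width: 0.6
finger_force: 0.0
10.8 [ 560.1 -124.3  185.6] [-3.1 -0.   1.9] [-0.3  0.3 -0.3] [-0.3  0.5  1.4  0.   1.2 -0.7]
key_blue_top 0.61 [323.4  53.8] [555.4   6.   66.5]
key_green_top 0.72 [245.9 126.8] [509.9 -68.1  66.5]
key_green_top 0.43 [262.1 229.3] [ 549.  -153.8   66.5]
key_red_top 0.72 [245.2  50.6] [493.7 -10.2  66.5]
key_white_top 0.89 [323.4 130.1] [574.9 -51.2  66.5]
```

View pics/w5.png

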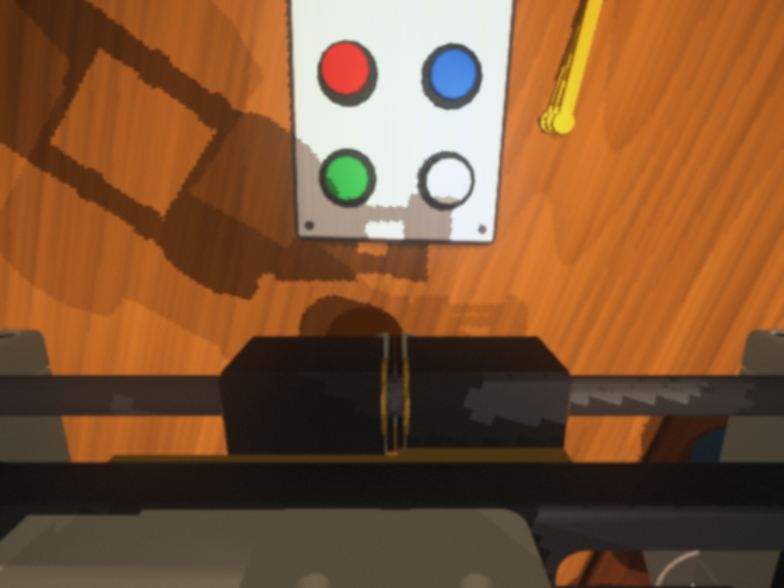

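View pics/s5.png

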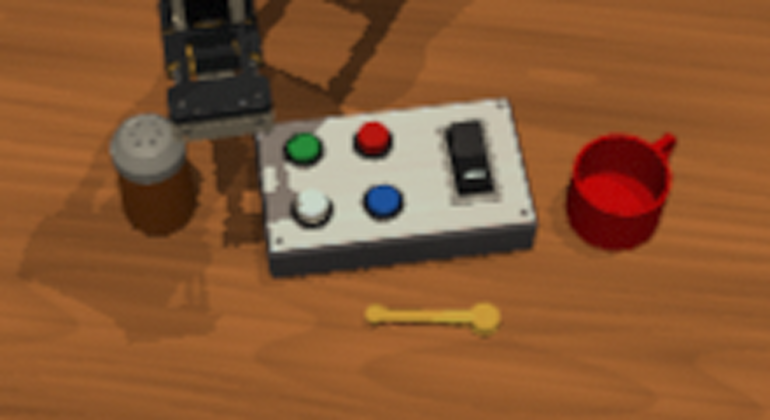

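Blue (384,200) and green (304,148) sit low while red and white stand up. The rocker (470,158) is tipped to its on side, and the cup, shaker and spoons are undisturbed. The tool is clear of everything, so I'm handing in.

```bash
python3 -c "
from plant import bot
print(bot.close_job())"
```

```text
the job is handed in; nothing more can be done
None
```

I switched the rocker on, then pressed the blue key, then the green key, each down to its stop; red and white are still up, nothing else was disturbed, and the job is handed in at about 11 s.

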